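# Rack the off-cuts by length

### The job

Put the four wooden off-cuts away in the off-cut rack, one to a bay, in order of length: the shortest in the end bay at the short white strip, the longest in the end bay at the long white strip. Each piece lies flat and straight in its bay, with one end up against the fence board (a gap of about a centimetre at most). Do not shift the sanding block or the dark tin.

Things in the scene. Friction and masses are not known exactly. Their poses are not given: they have to be found in the camera images.
- block_70: Orange-brown pine block, 40 x 70 x 22 mm: the shortest off-cut. Loose on the bench, flat. Origin: centre of the underside; y runs along its length, x across its width, z up (either end may point either way).
- offcut_100: Very pale hardwood off-cut, 45 x 100 x 22 mm: the second shortest. Loose, flat. Origin: centre of the underside; y runs along its length, x across its width, z up (either end may point either way).
- offcut_140: Dark brown hardwood off-cut, 34 x 140 x 18 mm: the third shortest. Loose, flat. Origin: centre of the underside; y runs along its length, x across its width, z up (either end may point either way).
- offcut_180: Dark brown square hardwood off-cut, 28 x 180 x 28 mm: the longest. Loose, flat. Origin: centre of the underside; y runs along its length, x across its width, z up (either end may point either way).
- rack: Fixed rack: grey painted base, 245 x 320 mm, low pale battens, dark brown fence board at the far (+x) side. Origin at bench level, x to the fence, y along it, z up. Four bays run along x, centrelines at y = -117, -39, 39, 117 mm, 70 mm clear; floor at z = 9 mm. Battens 8 mm wide, top z = 14 mm, from x = -100 mm to the fence. Fence face x = 95 mm, top z = 29 mm, 50 mm deep. Open at the robot's side.
- short_strip: Short white strip (14 mm along rack x, 16 mm wide, 2 mm thick) fixed on top of the fence behind one of the two end bays (rack y = +117 or -117 mm, varies): the bay for the shortest piece. Origin: centre of its underside.
- long_strip: Long white strip (44 mm along rack x, 16 mm wide, 2 mm thick) fixed on top of the fence behind the other end bay: the bay for the longest piece. Origin: centre of its underside.
- sanding_block: Cork sanding block with red-brown paper, 62 x 107 x 27 mm, a loose bystander, to be left where it is. Origin: centre of the underside.
- black_jar: Small round dark tin, 54 mm across, 50 mm high, a loose bystander, to be left where it is. Origin: centre of the underside.
There are look-alikes about, which are no part of the job. Leave any purple look-alike of the offcut_100 alone.

How it is judged:
By the outcome, as a careful person would: the job done as asked, in the order asked, and still so for the second after the job is handed in, with the robot touching nothing.
It also fails if it takes over 93 s, if anything falls off the work surface, if the arm or the gripper's body presses on something with over 40 N, if the wrist force passes 120 N, or if a joint passes its speed limit or range.

### The arm

A 6-joint arm with a two-finger parallel gripper is mounted at the origin on a cart in front of the work surface, level with it; the furniture and walls round the work are solid. World frame = base frame: x ahead of the robot, y to its left, z up, the work surface at z = 0. Lengths are in m, angles in rad, forces in N, time in s.
With the tool pointing down it reaches from about 0.275 to 0.85 m from the base axis. Payload 5.2 kg.
Tool frame: the origin (TCP) lies at the very end of the fingers, on their centre line; the grasp point (between the pads) lies 19 mm behind it; z points along the fingers, y is the direction in which the jaws open and shut (so a half turn about z gives the same grasp; the last joint's range is limited). The gripper opens to 85 mm and grips with 20 to 120 N. Pads are 22 mm wide; open, the fingers measure 114 mm over their backs; the gripper's body (76 mm by 85 mm) begins 54 mm behind the grasp point. The pads swing forward as they close: fully open they stand 13 mm farther back than shut.
Start: joints at [0.985, 0.259, 1.535, -0, 1.348, -0.203], TCP at [0.205, 0.51, 0.231] pointing down, gripper open.
Joint ranges: [-3.14, 3.14], [-0.91, 2.08], [0.19, 2.58], [-1.22, 4.36], [0.22, 2.71], [-3.12, 3.12]. Speed limits (rad/s): [2.57, 2.57, 3.14, 3.14, 3.14, 3.14].

### API

Orientations are given as a unit quaternion [x, y, z, w].
In Python, from bench import manip, viewer gives the robot as it stands.
- The arm moves only by the tool arm_command, never from a script. Its argument "deltas" is a list of rows, each a list of 5 numbers: the opening, from 0 (shut) to 1 (fully open), then the shift along the tool's x, y, z in mm, then the turn about the tool's z in degrees. In form: [[gripper, x, y, z, spin], ...]. A call has exactly 10 rows; each row shifts and turns the commanded pose from where the row before left it, along the tool's axes as they then stand; what a row does not reach is not made up. A row lasts 1/12 s, in which the tool goes at most 41.7 mm and 7.16 degrees, less where a joint would pass 70% of its speed; a pose out of reach is approached as far as the arm can. A call with a gripper value outside its range is refused whole. The fingers move at their own pace and stop on an object; the grip force is fixed at half the most. Time passes only in rows, so rows that do not move let the fingers close, or fill a call up. It gives the time, the measured TCP pose, the force and the opening at its end, in the units of the state.
- manip.observe(): the state, without advancing time (a new reading comes with each control period).
- viewer.grab_frame(name): name is "side" or "top"; returns a dict with "image" (420x560x3 uint8, red, green, blue), "K" (3x3 intrinsics, pixels), "extrinsics" (4x4, takes a point from camera to world coordinates). Camera axes: x right, y down, z forward; pixel columns grow to the right and rows downward; lengths in m; the calibration is good to about 2 mm. A picture is of the moment at which its call begins. There is no depth.
- manip.close_job(): hands the job in, once; it reports no verdict.
The state is a dict: "t": time; "joint_pos": joint angles; "qvel": joint speeds; "tau": joint torques, N m; "position": TCP position; "ee_rot": TCP orientation; "wrist_force": force on the tool from outside, world axes, zero at the start; "moment": the same for the moment, N m; "width": opening from 0.0 (shut) to 1.0 (fully open).
Only numpy, scipy, OpenCV 4.12 (cv2) and the standard library are available. Lean on these libraries where they do the work, as an engineer would, in place of code of your own. Each camera call takes 0.05 s, during which the arm holds its last target.

## Working session

There is one attempt and no reset: what is moved stays moved. The work goes in short steps, Python scripts to look and compute and a tool call to move; the robot and the scene stay as the last step left them, time stands still between calls to the robot, and variables do not carry over. Pictures are saved under pics/ and viewed, and the job is handed in when it is done.

Besides the shell and the picture viewer there is one more tool, called after "Request:" as name(argument=value, ...), one argument or row to a line, values as JSON. arm_command: Moves the arm, as the interface text tells. Its arguments: {"type":"object","properties":{"deltas":{"type":"array","items":{"type":"array","items":{"type":"number"}}}},"required":["deltas"]}

```bash
ls; mkdir -p pics; python3 - <<'E'
from bench import manip, viewer
import cv2,json,numpy as np
s=manip.observe();print(s)
for n in("side","top"):
    f=viewer.grab_frame(n);cv2.imwrite(f"pics/{n}0.png",f["image"][:,:,::-1]);print(n,f["K"],f["extrinsics"])
E
```

```text
pics
{'t': 0.0, 'joint_pos': array([ 9.85190363e-01,  2.59369088e-01,  1.53612985e+00, -2.09288002e-05,
        1.34799493e+00, -2.02777543e-01]), 'qvel': array([ 0.00164223, -0.00069438, -0.00044961, -0.00022195,  0.00312016,
        0.00018172]), 'tau': array([-7.09286633e-04, -4.46033049e+01, -2.90572822e+01, -2.18312261e-04,
        1.14242084e-02,  3.13897793e-06]), 'position': array([0.20511352, 0.5097294 , 0.23044189]), 'ee_rot': array([ 1.90245101e-01,  9.81736165e-01, -8.81617172e-04, -3.55669414e-04]), 'wrist_force': array([-0.98992419, -0.34087147,  0.30671592]), 'moment': array([-0.00194338,  0.03440161,  0.02527036]), 'width': 0.9958558167928223}
side [[439.34629014   0.         275.33352348]
 [  0.         439.34629014 206.4900047 ]
 [  0.           0.           1.        ]] [[ 0.99317557 -0.08552074  0.07930001  0.44465165]
 [-0.11575133 -0.63953792  0.75999532 -0.77982671]
 [-0.01428    -0.76398786 -0.64507257  0.80214398]
 [ 0.          0.          0.          1.        ]]
top [[523.5346303    0.         281.16711361]
 [  0.         523.5346303  203.09065813]
 [  0.           0.           1.        ]] [[ 0.00652799 -0.98020903  0.19785761  0.20230289]
 [-0.99983399 -0.00303213  0.01796637  0.0655828 ]
 [-0.01701087 -0.19794205 -0.98006611  1.75543839]
 [ 0.          0.          0.          1.        ]]
```

View pics/side0.png

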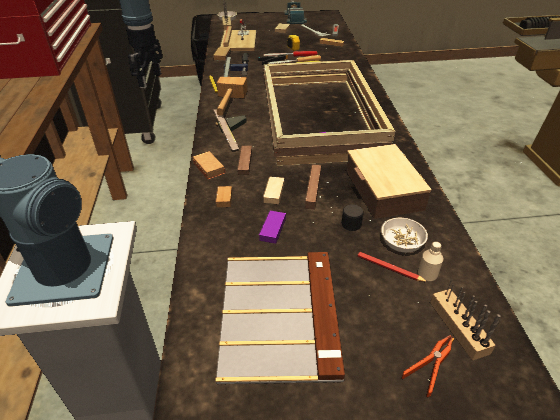

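View pics/top0.png

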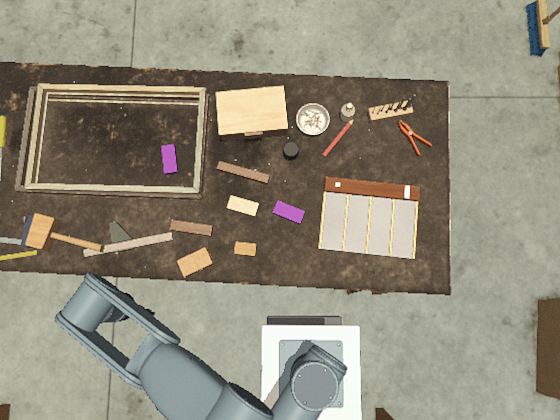

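```bash
cat > h.py <<'E'
import numpy as np,cv2
from bench import manip,viewer
def frame(n):
    f=viewer.grab_frame(n);return f["image"],np.array(f["K"]),np.array(f["extrinsics"])
def ray(K,E,px,z):
    px=np.atleast_2d(px).astype(float)
    d=np.c_[(px-K[:2,2])/[K[0,0],K[1,1]],np.ones(len(px))]@E[:3,:3].T
    return E[:3,3]+d*((z-E[2,3])/d[:,2])[:,None]
def proj(K,E,P):
    c=(np.atleast_2d(P)-E[:3,3])@E[:3,:3];return c[:,:2]/c[:,2:]*[K[0,0],K[1,1]]+K[:2,2]
def crop(im,x0,y0,x1,y1,name):
    s=min(800/(x1-x0),600/(y1-y0));c=cv2.resize(im[y0:y1,x0:x1],None,fx=s,fy=s,interpolation=cv2.INTER_CUBIC);cv2.imwrite(name,c[:,:,::-1]);return s
E
python3 - <<'E'
from h import *
im,K,E=frame("top");np.save("top.npy",im);print(crop(im,160,130,440,290,"pics/t1.png"))
im,K,E=frame("side");np.save("side.npy",im);print(crop(im,180,130,360,265,"pics/s1.png"),crop(im,180,240,360,390,"pics/s2.png"))
E
```

```text
2.857142857142857
4.444444444444445 4.0
```

View pics/t1.png

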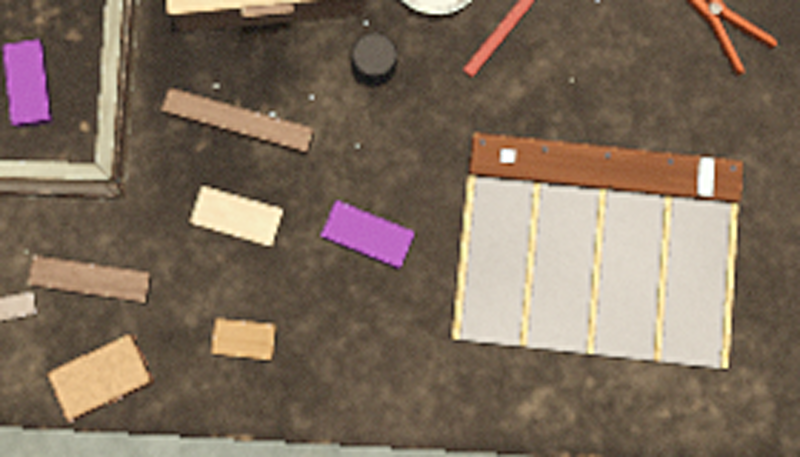

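View pics/s1.png

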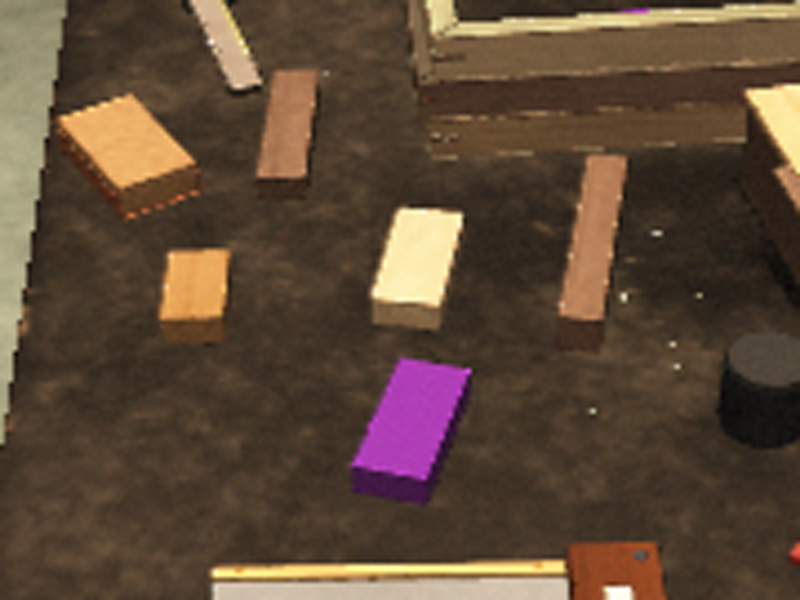

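View pics/s2.png

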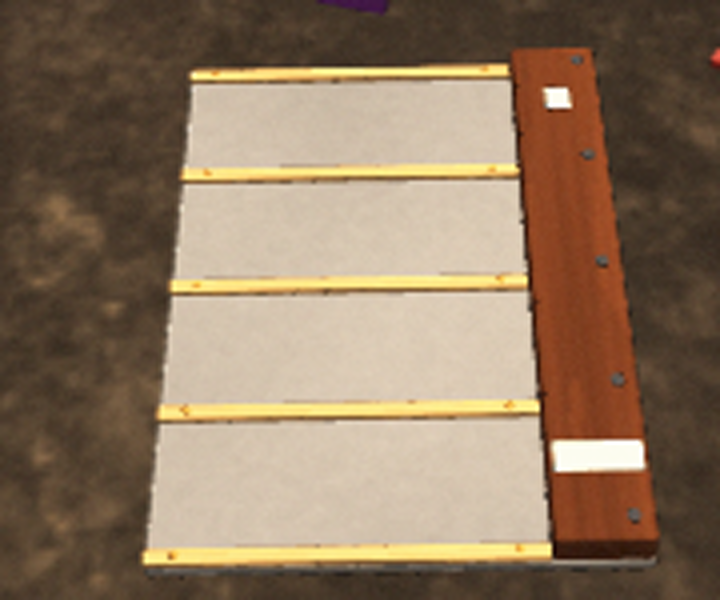

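```bash
cat > fit.py <<'E'
from h import *
from scipy.optimize import least_squares
cams={n:frame(n)[1:] for n in("top","side")}
def unc(c,s,x0,y0): return (np.array(c,float)+.5)/s-.5+[x0,y0]
T=lambda c:unc(c,20/7,160,130); S=lambda c:unc(c,40/9,180,130); S2=lambda c:unc(c,4,180,240)
def rect(x0,x1,y0,y1,z): return np.array([[x0,y0,z],[x1,y0,z],[x1,y1,z],[x0,y1,z]])
def fit(L,obs,g):
    def P(p): c,s=np.cos(p[2]),np.sin(p[2]);return np.c_[L[:,:2]@np.array([[c,s],[-s,c]])+p[:2],L[:,2]]
    f=lambda p:np.concatenate([(proj(*cams[n],P(p)[i])-o).ravel() for n,i,o in obs])
    best=None
    for k in range(4):
        r=least_squares(f,[g[0],g[1],k*np.pi/2+.1],x_scale=[.1,.1,1])
        if best is None or r.cost<best.cost:best=r
    return best
pieces={'180':((.028,.18,.028),[(169,89),(313,131),(305,152),(163,109)],[(588,155),(627,157),(604,320),(558,317)]),
'100':((.045,.1,.022),[(203,186),(282,208),(273,245),(190,223)],[(399,208),(463,212),(441,307),(371,300)]),
'140':((.034,.14,.018),[(35,255),(150,275),(147,302),(30,284)],[(274,71),(319,71),(307,182),(258,178)]),
'70':((.04,.07,.022),[(215,318),(275,323),(273,360),(211,356)],[(168,250),(229,249),(224,320),(161,320)])}
if __name__=="__main__":
  for n,(d,t,s) in pieces.items():
    L=rect(-d[0]/2,d[0]/2,-d[1]/2,d[1]/2,d[2])
    # top: first=far(+x),+y ; side: first = +y,-x
    t=T(t);s=S(s)
    w=ray(*cams['top'],t,d[2]);w2=ray(*cams['side'],s,d[2])
    print(n,'centre top',w.mean(0)[:2].round(4),'side',w2.mean(0)[:2].round(4),'sides',[np.linalg.norm(w[i]-w[i-1]).round(3) for i in range(4)],[np.linalg.norm(w2[i]-w2[i-1]).round(3) for i in range(4)])
    # order: A=(+x,+y) B=(+x,-y) C=(-x,-y) D=(-x,+y) ; local for yaw~0
    L=np.array([L[2],L[1],L[0],L[3]])
    r=fit(L,[('top',[0,1,2,3],t),('side',[3,0,1,2],s)],w.mean(0)); print('  fit',r.x[:2].round(4),'yaw deg',np.degrees(r.x[2]).round(2),'rms',np.sqrt(np.mean(r.fun**2)).round(2))
  L=np.array([[.145,.16,.029],[.145,-.16,.029],[.095,-.16,.029],[.095,.16,.029]])
  r=fit(L,[('top',[0,1,2,3],T([(474,134),(742,161),(738,201),(470,178)])),('side',[3,0,1,2],S2([(513,50),(592,49),(657,541),(552,545)]))],[.5,-.2])
  print('rack',r.x[:2].round(4),np.degrees(r.x[2]).round(2),np.sqrt(np.mean(r.fun**2)).round(2)); print(r.fun.reshape(-1,2).round(1).tolist())
  w=ray(*cams['top'],T([(453,338),(727,368)]),.014);print(w)
E
python3 fit.py
```

```text
180 centre top [0.6598 0.2292] side [0.663  0.2274] sides [np.float64(0.026), np.float64(0.181), np.float64(0.027), np.float64(0.179)] [np.float64(0.178), np.float64(0.027), np.float64(0.178), np.float64(0.029)]
  fit [0.6618 0.2285] yaw deg 343.73 rms 0.47
100 centre top [0.545  0.2277] side [0.5464 0.2268] sides [np.float64(0.047), np.float64(0.098), np.float64(0.046), np.float64(0.102)] [np.float64(0.1), np.float64(0.043), np.float64(0.102), np.float64(0.045)]
  fit [0.5458 0.2273] yaw deg 344.46 rms 0.29
140 centre top [0.469  0.3993] side [0.4725 0.3985] sides [np.float64(0.035), np.float64(0.139), np.float64(0.032), np.float64(0.14)] [np.float64(0.137), np.float64(0.034), np.float64(0.142), np.float64(0.035)]
  fit [0.4709 0.3991] yaw deg 351.71 rms 0.49
70 centre top [0.3982 0.217 ] side [0.4006 0.2161] sides [np.float64(0.045), np.float64(0.07), np.float64(0.043), np.float64(0.072)] [np.float64(0.072), np.float64(0.04), np.float64(0.073), np.float64(0.04)]
  fit [0.3996 0.2167] yaw deg -4.4 rms 0.47
rack [ 0.4839 -0.1968] -6.13 0.74
[[0.1, -0.6], [0.9, 0.0], [1.4, 0.4], [0.0, -1.7], [-1.2, -0.5], [-0.4, -0.6], [0.3, 0.0], [-0.1, -0.6]]
[[ 0.40167076 -0.026991    0.014     ]
 [ 0.36828324 -0.34369422  0.014     ]]
```

```bash
cat > go.py <<'E'
import sys
from h import *
from scipy.spatial.transform import Rotation as R
RK=np.array([.4839,-.1968]);RY=-6.13
def rackw(x,y):
    c,s=np.cos(np.radians(RY)),np.sin(np.radians(RY));return RK+[c*x-s*y,s*x+c*y]
def rel(x,y,z,h):
    s=manip.observe();p=s["position"];M=R.from_quat(s["ee_rot"]).as_matrix()
    h0=np.degrees(np.arctan2(M[1,1],M[0,1]))
    d=np.array([x,y,z])-p
    a=np.radians(h);v=d[:2]*1000
    o=M.T@d*1000
    spin=(h0-h+180)%360-180
    tx=v@[-np.sin(a),np.cos(a)];ty=v@[np.cos(a),np.sin(a)]
    print(f"t {s['t']:.2f} p {p.round(4)} h0 {h0:.2f} tilt {np.degrees(np.arccos(-M[2,2])):.2f} width {s['width']:.3f} F {s['wrist_force'].round(1)}")
    print(f" -> {np.round([x,y,z,h],4)} spin {spin:.2f}; after spin: x {tx:.1f} y {ty:.1f} z {-d[2]*1000:.1f} ; in present axes {o.round(1)}")
if __name__=="__main__":
    a=sys.argv[1:]
    if a[0]=="r": x,y=rackw(float(a[1]),float(a[2]));rel(x,y,float(a[3]),RY-90)
    else: rel(*map(float,a))
E
python3 go.py .3996 .2167 .10 -4.4; for i in "55 117" "40 39" "20 -39" "0 -117"; do python3 go.py r $i .1|tail -1; done
```

```text
t 0.30 p [0.2053 0.5101 0.231 ] h0 68.07 tilt 0.04 width 1.001 F [ 0.  -0.8  0. ]
 -> [ 0.3996  0.2167  0.1    -4.4   ] spin 72.47; after spin: x -277.6 y 216.2 z 131.0 ; in present axes [-289.8 -199.5  131.1]
 -> [ 6.766320e+01  1.102611e+02  1.000000e-01 -9.613000e+01] spin 164.20; after spin: x 55352.5 y -116326.9 z 131.0 ; in present axes [-2.15893e+04  1.27003e+05  4.97000e+01]
 -> [ 44.4198  34.3088   0.1    -96.13  ] spin 164.20; after spin: x 40352.5 y -38326.9 z 131.0 ; in present axes [-28392.9  47865.7     98.2]
 -> [ 16.2049 -41.1095   0.1    -96.13  ] spin 164.20; after spin: x 20352.5 y 39673.1 z 131.0 ; in present axes [-30385.3 -32632.9    148. ]
 -> [-1.200990e+01 -1.165278e+02  1.000000e-01 -9.613000e+01] spin 164.20; after spin: x 352.5 y 117673.1 z 131.0 ; in present axes [ -32377.8 -113131.5     197.8]
```

```bash
sed -i 's|rackw(float(a\[1\]),float(a\[2\]))|rackw(float(a[1])/1000,float(a[2])/1000)|' go.py
```

Request:
arm_command(
  deltas=[
    [0.8,0,0,0,7],
    [0.8,0,0,0,7],
    [0.8,0,0,0,7],
    [0.8,0,0,0,7],
    [0.8,0,0,0,7],
    [0.8,0,0,0,7],
    [0.8,0,0,0,7],
    [0.8,0,0,0,7],
    [0.8,0,0,0,7],
    [0.8,0,0,0,7],
  ],
)

```text
t: 1.13
position: [0.2054, 0.5101, 0.2312]
ee_rot: [0.721, 0.693, -0.0, 0.0]
wrist_force: [0.2, 0.4, 0.2]
width: 0.801
```

```bash
python3 go.py .3996 .2167 .10 -4.4
```

```text
t 1.13 p [0.2054 0.5101 0.2312] h0 -2.28 tilt 0.01 width 0.801 F [0.2 0.4 0.2]
 -> [ 0.3996  0.2167  0.1    -4.4   ] spin 2.12; after spin: x -277.7 y 216.2 z 131.2 ; in present axes [-285.5  205.8  131.2]
```

Request:
arm_command(
  deltas=[
    [0.8,0,0,0,2.1],
    [0.8,-30.8,24,8,0],
    [0.8,-30.8,24,8,0],
    [0.8,-30.8,24,8,0],
    [0.8,-30.8,24,8,0],
    [0.8,-30.8,24,8,0],
    [0.8,-30.8,24,8,0],
    [0.8,-30.8,24,8,0],
    [0.8,-30.8,24,8,0],
    [0.8,-30.8,24,8,0],
  ],
)

```text
t: 1.97
position: [0.4021, 0.2168, 0.1592]
ee_rot: [0.731, 0.682, 0.0, 0.0]
wrist_force: [0.9, 0.0, 0.5]
width: 0.797
```

```bash
python3 go.py .3996 .2167 .005 -4.4
```

```text
t 1.97 p [0.4021 0.2168 0.1592] h0 -4.02 tilt 0.04 width 0.797 F [0.9 0.  0.5]
 -> [ 0.3996  0.2167  0.005  -4.4   ] spin 0.38; after spin: x -0.3 y -2.5 z 154.2 ; in present axes [ -0.3  -2.6 154.2]
```

Request:
arm_command(
  deltas=[
    [0.8,0,-1,15,0.4],
    [0.8,0,0,15,0],
    [0.8,0,0,15,0],
    [0.8,0,0,15,0],
    [0.8,0,0,15,0],
    [0.8,0,0,15,0],
    [0.8,0,0,15,0],
    [0.8,0,0,10,0],
    [0.8,0,0,0,0],
    [0.8,0,0,0,0],
  ],
)

```text
t: 2.8
position: [0.4001, 0.2185, 0.0441]
ee_rot: [0.734, 0.679, -0.001, -0.0]
wrist_force: [-0.5, -0.1, -0.3]
width: 0.8
```

```bash
python3 go.py .3996 .2167 .005 -4.4; python3 -c "
from h import *
im,K,E=frame('side');crop(im,180,110,300,210,'pics/s3.png')"
```

```text
t 2.80 p [0.4001 0.2185 0.0441] h0 -4.44 tilt 0.07 width 0.800 F [-0.5 -0.1 -0.3]
 -> [ 0.3996  0.2167  0.005  -4.4   ] spin -0.04; after spin: x -1.8 y -0.4 z 39.1 ; in present axes [-1.8 -0.3 39.1]
```

View pics/s3.png

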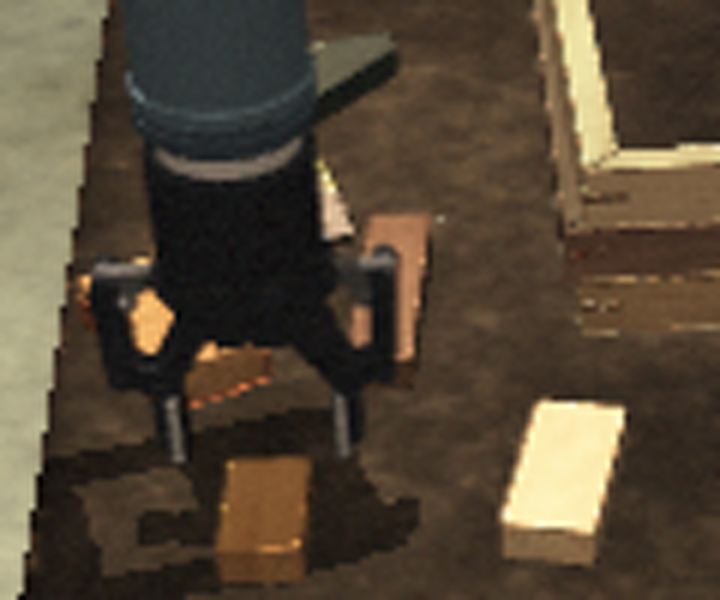

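Request:
arm_command(
  deltas=[
    [0.8,-1,0,10,0],
    [0.8,-0.5,0,10,0],
    [0.8,0,0,10,0],
    [0.8,0,0,8,0],
    [0.8,0,0,0,0],
    [0.3,0,0,0,0],
    [0.2,0,0,0,0],
    [0.2,0,0,0,0],
    [0.2,0,0,0,0],
    [0.2,0,0,0,0],
  ],
)

```text
t: 3.68
position: [0.4007, 0.2173, 0.0072]
ee_rot: [0.734, 0.679, 0.001, 0.0]
wrist_force: [-2.2, -0.2, 6.0]
width: 0.451
```

Request:
arm_command(
  deltas=[
    [0.2,0,0,0,0],
    [0.2,0,0,0,0],
    [0.2,0,0,0,0],
    [0.2,0,0,0,0],
    [0.2,0,0,-5,0],
    [0.2,0,0,-10,0],
    [0.2,0,0,-10,0],
    [0.2,0,0,-15,0],
    [0.2,0,0,-15,0],
    [0.2,0,0,-15,0],
  ],
)

```text
t: 4.52
position: [0.4, 0.217, 0.0772]
ee_rot: [0.734, 0.679, -0.0, -0.0]
wrist_force: [-0.4, 0.7, -2.2]
width: 0.451
```

```bash
python3 go.py r 55 117 .08; python3 -c "
from h import *
im,K,E=frame('side');crop(im,180,110,300,210,'pics/s4.png')"
```

```text
t 4.52 p [0.4    0.217  0.0772] h0 -4.43 tilt 0.01 width 0.451 F [-0.4  0.7 -2.2]
 -> [ 5.511e-01 -8.630e-02  8.000e-02 -9.613e+01] spin 91.70; after spin: x 182.6 y 285.5 z -2.8 ; in present axes [-290.8  174.    -2.8]
```

View pics/s4.png

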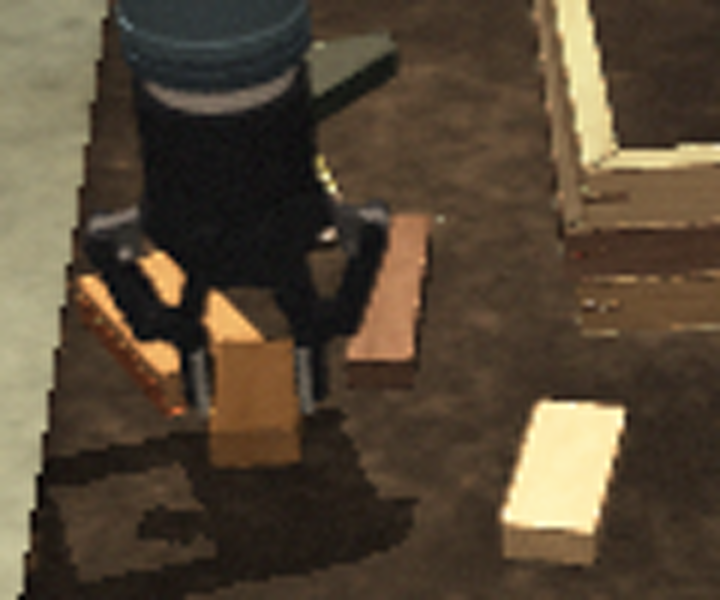

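Request:
arm_command(
  deltas=[
    [0.2,0,0,-4,7],
    [0.2,0,0,-4,7],
    [0.2,0,0,-4,7],
    [0.2,0,0,-4,7],
    [0.2,0,0,-4,7],
    [0.2,0,0,-4,7],
    [0.2,0,0,-4,7],
    [0.2,0,0,-4,7],
    [0.2,0,0,0,7],
    [0.2,0,0,0,7],
  ],
)

```text
t: 5.4
position: [0.4003, 0.2171, 0.1084]
ee_rot: [0.991, 0.132, 0.0, -0.0]
wrist_force: [-0.9, -0.9, -1.6]
width: 0.449
```

Request:
arm_command(
  deltas=[
    [0.2,0,0,0,7],
    [0.2,0,0,0,7],
    [0.2,0,0,0,7],
    [0.2,0,0,0,0.7],
    [0.2,15,24,0,0],
    [0.2,20,31,0,0],
    [0.2,20,31,0,0],
    [0.2,20,31,0,0],
    [0.2,20,31,0,0],
    [0.2,20,31,0,0],
  ],
)

```text
t: 6.23
position: [0.4959, 0.0252, 0.1082]
ee_rot: [0.999, -0.052, 0.0, -0.0]
wrist_force: [0.2, 0.8, -1.5]
width: 0.454
```

Request:
arm_command(
  deltas=[
    [0.2,20,31,0,0],
    [0.2,20,31,0,0],
    [0.2,15,24,0,0],
    [0.2,8,12,0,0],
    [0.2,4,7,0,0],
    [0.2,0,0,0,0],
    [0.2,0,0,0,0],
    [0.2,0,0,0,0],
    [0.2,0,0,0,0],
    [0.2,0,0,0,0],
  ],
)

```text
t: 7.07
position: [0.5505, -0.0834, 0.1084]
ee_rot: [0.999, -0.053, -0.0, -0.0]
wrist_force: [0.5, 0.6, -2.5]
width: 0.451
```

```bash
python3 go.py r 55 117 .017
```

```text
t 7.07 p [ 0.5505 -0.0834  0.1084] h0 -96.03 tilt 0.02 width 0.451 F [ 0.5  0.6 -2.5]
 -> [ 5.511e-01 -8.630e-02  1.700e-02 -9.613e+01] spin 0.10; after spin: x 0.9 y 2.8 z 91.4 ; in present axes [ 1.   2.9 91.4]
```

Request:
arm_command(
  deltas=[
    [0.2,0.5,1.5,10,0.1],
    [0.2,0.5,1.5,12,0],
    [0.2,0,0,12,0],
    [0.2,0,0,12,0],
    [0.2,0,0,12,0],
    [0.2,0,0,10,0],
    [0.2,0,0,8,0],
    [0.2,0,0,6,0],
    [0.2,0,0,0,0],
    [0.2,0,0,0,0],
  ],
)

```text
t: 7.9
position: [0.5515, -0.0878, 0.0261]
ee_rot: [0.999, -0.054, -0.0, -0.0]
wrist_force: [-0.2, 0.1, -1.3]
width: 0.451
```

```bash
python3 go.py r 55 117 .017; python3 -c "
from h import *
im,K,E=frame('side');crop(im,200,200,360,320,'pics/s5.png')"
```

```text
t 7.90 p [ 0.5515 -0.0878  0.0261] h0 -96.23 tilt 0.02 width 0.451 F [-0.2  0.1 -1.3]
 -> [ 5.511e-01 -8.630e-02  1.700e-02 -9.613e+01] spin -0.10; after spin: x -0.6 y -1.4 z 9.1 ; in present axes [-0.6 -1.4  9.1]
```

View pics/s5.png

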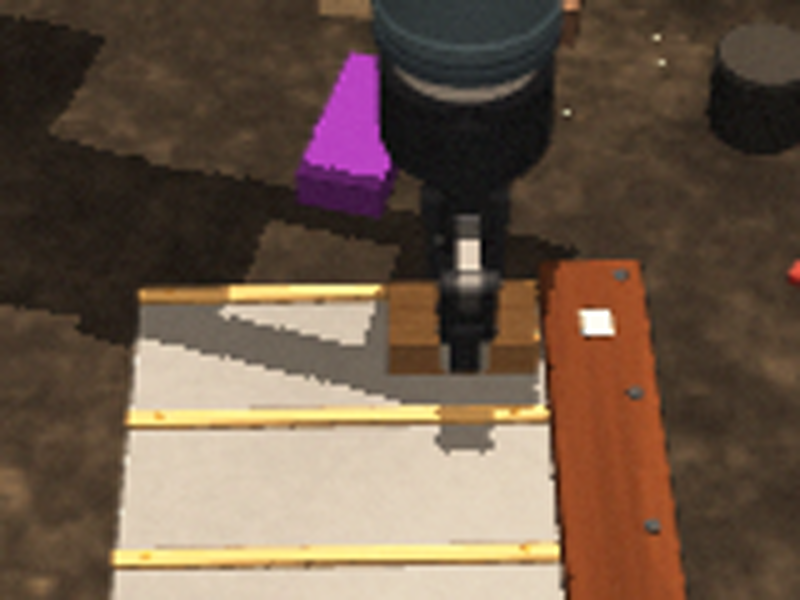

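Request:
arm_command(
  deltas=[
    [0.2,0,-0.5,4,0],
    [0.2,0,0,3,0],
    [0.2,0,0,1,0],
    [0.2,0,0,1,0],
    [0.2,0,0,0,0],
    [0.2,1,0,0,0],
    [0.2,1,0,0,0],
    [0.2,1,0,0,0],
    [0.2,1,0,0,0],
    [0.2,0,0,0,0],
  ],
)

```text
t: 8.78
position: [0.555, -0.0877, 0.0172]
ee_rot: [0.999, -0.054, -0.001, -0.0]
wrist_force: [-3.0, -0.4, -0.2]
width: 0.448
```

```bash
python3 go.py r 60 117 .017; python3 -c "
from h import *
im,K,E=frame('side');crop(im,200,200,360,320,'pics/s6.png')"
```

```text
t 8.78 p [ 0.555  -0.0877  0.0172] h0 -96.22 tilt 0.09 width 0.448 F [-3.  -0.4 -0.2]
 -> [ 5.561e-01 -8.690e-02  1.700e-02 -9.613e+01] spin -0.09; after spin: x 1.0 y -0.9 z 0.2 ; in present axes [ 1.  -0.9  0.2]
```

View pics/s6.png

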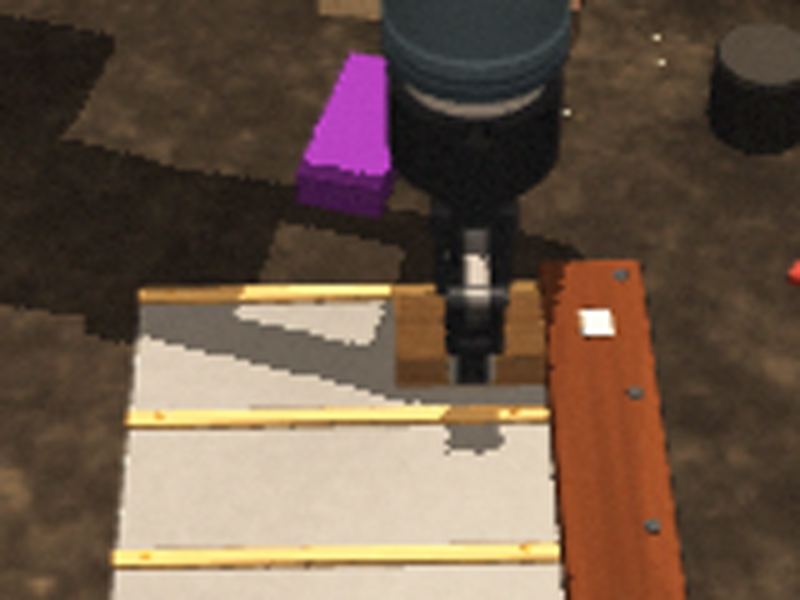

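Request:
arm_command(
  deltas=[
    [0.2,0.5,0,0.5,0],
    [0.2,0.5,0,0.5,0],
    [0.2,0.5,0,0,0],
    [0.2,0,0,0,0],
    [0.2,0,0,0,0],
    [0.2,0,0,0,0],
    [0.2,0,0,0,0],
    [0.2,0,0,0,0],
    [0.2,0,0,0,0],
    [0.2,0,0,0,0],
  ],
)

```text
t: 9.67
position: [0.555, -0.0875, 0.0163]
ee_rot: [0.999, -0.054, -0.002, -0.0]
wrist_force: [-8.0, 1.0, 5.3]
width: 0.45
```

Contact with the fence (-8 N in x) and the floor (+5 N in z). Release and lift.

Request:
arm_command(
  deltas=[
    [0.6,0,0,0,0],
    [0.65,0,0,0,0],
    [0.65,0,0,0,0],
    [0.65,0,0,0,0],
    [0.65,0,0,-10,0],
    [0.65,0,0,-20,0],
    [0.7,0,0,-25,0],
    [0.8,0,0,-25,0],
    [0.8,0,0,-25,0],
    [0.85,0,0,-15,0],
  ],
)

```text
t: 10.5
position: [0.5585, -0.0883, 0.1401]
ee_rot: [0.999, -0.054, 0.002, 0.001]
wrist_force: [1.0, 0.1, -0.3]
width: 0.85
```

```bash
python3 go.py .5458 .2273 .13 -15.5; python3 -c "
from h import *
im,K,E=frame('side');crop(im,200,200,360,320,'pics/s7.png')"
```

```text
t 10.50 p [ 0.5585 -0.0883  0.1401] h0 -96.22 tilt 0.28 width 0.850 F [ 1.   0.1 -0.3]
 -> [  0.5458   0.2273   0.13   -15.5   ] spin -80.72; after spin: x 300.8 y -96.6 z 10.1 ; in present axes [ -46.9 -312.4    9.6]
```

View pics/s7.png

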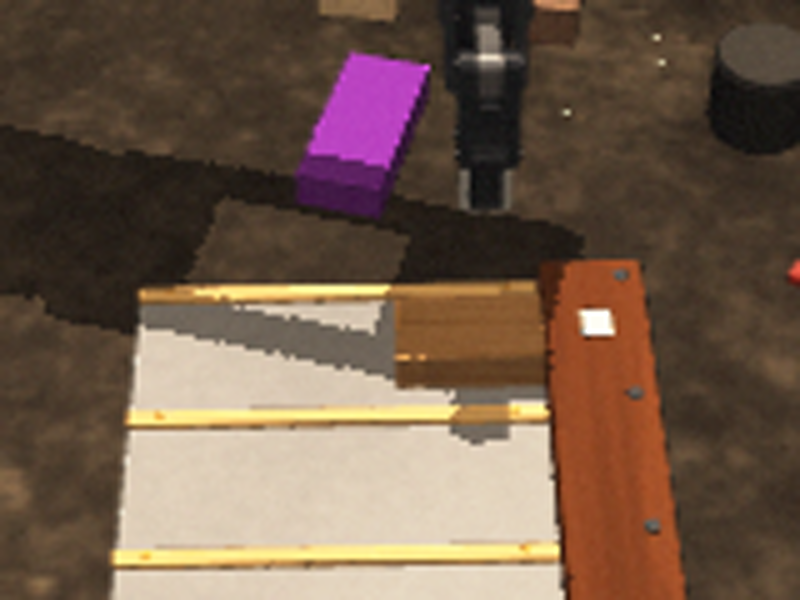

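Request:
arm_command(
  deltas=[
    [0.85,0,0,0,-7],
    [0.85,0,0,0,-7],
    [0.85,0,0,0,-7],
    [0.85,0,0,0,-7],
    [0.85,0,0,0,-7],
    [0.85,0,0,0,-7],
    [0.85,0,0,0,-7],
    [0.85,0,0,0,-7],
    [0.85,0,0,0,-7],
    [0.85,0,0,0,-7],
  ],
)

```text
t: 11.38
position: [0.5572, -0.0879, 0.1365]
ee_rot: [0.848, 0.531, 0.0, 0.0]
wrist_force: [0.1, 0.6, 0.5]
width: 0.848
```

Request:
arm_command(
  deltas=[
    [0.85,0,0,0,-7],
    [0.85,0,0,0,-3.7],
    [0.85,20,-6,0,0],
    [0.85,36,-12,0,0],
    [0.85,36,-12,0,0],
    [0.85,36,-12,0,0],
    [0.85,36,-12,0,0],
    [0.85,36,-12,0,0],
    [0.85,36,-12,0,0],
    [0.85,36,-12,0,0],
  ],
)

```text
t: 12.22
position: [0.5429, 0.2002, 0.1367]
ee_rot: [0.796, 0.605, 0.0, 0.0]
wrist_force: [0.4, -0.2, 0.6]
width: 0.851
```

Request:
arm_command(
  deltas=[
    [0.85,20,-5,10,0],
    [0.85,8,-2,10,0],
    [0.85,0,0,15,0],
    [0.85,0,0,15,0],
    [0.85,0,0,15,0],
    [0.85,0,0,15,0],
    [0.85,0,0,10,0],
    [0.85,0,0,0,0],
    [0.85,0,0,0,0],
    [0.85,0,0,0,0],
  ],
)

```text
t: 13.05
position: [0.5446, 0.2269, 0.047]
ee_rot: [0.796, 0.605, 0.0, 0.0]
wrist_force: [0.5, -0.8, -0.6]
width: 0.853
```

```bash
python3 go.py .5458 .2273 .006 -15.5
```

```text
t 13.05 p [0.5446 0.2269 0.047 ] h0 -15.55 tilt 0.06 width 0.853 F [ 0.5 -0.8 -0.6]
 -> [ 5.458e-01  2.273e-01  6.000e-03 -1.550e+01] spin -0.05; after spin: x 0.7 y 1.0 z 41.0 ; in present axes [ 0.7  1.  41. ]
```

Request:
arm_command(
  deltas=[
    [0.85,0.5,0.5,10,0],
    [0.85,0,0.5,10,0],
    [0.85,0,0,10,0],
    [0.85,0,0,8,0],
    [0.85,0,0,2,0],
    [0.4,0,0,0,0],
    [0.25,0,0,0,0],
    [0.25,0,0,0,0],
    [0.25,0,0,0,0],
    [0.25,0,0,0,0],
  ],
)

```text
t: 13.88
position: [0.5453, 0.2274, 0.0067]
ee_rot: [0.796, 0.605, 0.0, 0.0]
wrist_force: [0.3, -0.8, 1.3]
width: 0.511
```

Request:
arm_command(
  deltas=[
    [0.25,0,0,0,0],
    [0.25,0,0,0,0],
    [0.25,0,0,0,0],
    [0.25,0,0,-5,0],
    [0.25,0,0,-15,0],
    [0.25,0,0,-20,0],
    [0.25,0,0,-20,0],
    [0.25,0,0,-20,0],
    [0.25,0,0,-20,0],
    [0.25,0,0,-10,0],
  ],
)

```text
t: 14.72
position: [0.5461, 0.2276, 0.119]
ee_rot: [0.796, 0.605, 0.002, 0.001]
wrist_force: [0.0, -1.0, -0.9]
width: 0.509
```

```bash
python3 go.py r 40 39 .11; python3 -c "
from h import *
im,K,E=frame('side');crop(im,200,90,360,210,'pics/s8.png')"
```

```text
t 14.72 p [0.5461 0.2276 0.119 ] h0 -15.53 tilt 0.19 width 0.509 F [ 0.  -1.  -0.9]
 -> [  0.5278  -0.1623   0.11   -96.13  ] spin 80.60; after spin: x 23.5 y 389.6 z 9.0 ; in present axes [-380.5   86.8    8.7]
```

View pics/s8.png

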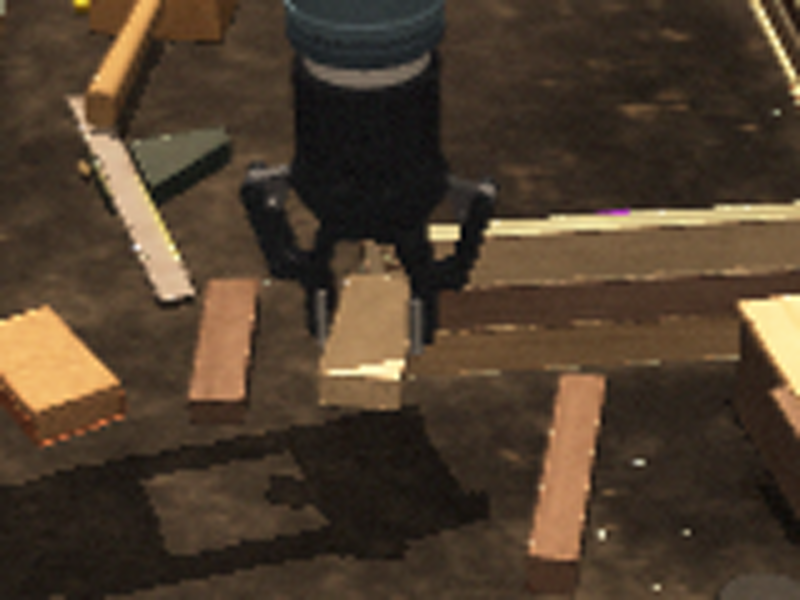

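Request:
arm_command(
  deltas=[
    [0.25,0,0,0,7],
    [0.25,0,0,0,7],
    [0.25,0,0,0,7],
    [0.25,0,0,0,7],
    [0.25,0,0,0,7],
    [0.25,0,0,0,7],
    [0.25,0,0,0,7],
    [0.25,0,0,0,7],
    [0.25,0,0,0,7],
    [0.25,0,0,0,7],
  ],
)

```text
t: 15.6
position: [0.5443, 0.2271, 0.115]
ee_rot: [0.999, 0.036, -0.001, 0.0]
wrist_force: [0.2, -0.6, -1.1]
width: 0.511
```

Request:
arm_command(
  deltas=[
    [0.25,0,0,0,7],
    [0.25,0,0,0,3.6],
    [0.25,0,20,0,0],
    [0.25,3,35,0,0],
    [0.25,3,35,0,0],
    [0.25,3,35,0,0],
    [0.25,3,35,0,0],
    [0.25,3,35,0,0],
    [0.25,3,35,0,0],
    [0.25,3,35,0,0],
  ],
)

```text
t: 16.43
position: [0.5367, -0.0399, 0.1153]
ee_rot: [0.999, -0.053, -0.001, -0.0]
wrist_force: [0.3, 1.1, -1.4]
width: 0.511
```

Request:
arm_command(
  deltas=[
    [0.25,2,35,0,0],
    [0.25,1,35,0,0],
    [0.25,0,30,0,0],
    [0.25,0,18,0,0],
    [0.25,0,7,0,0],
    [0.25,0,0,0,0],
    [0.25,0,0,0,0],
    [0.25,0,0,0,0],
    [0.25,0,0,0,0],
    [0.25,0,0,0,0],
  ],
)

```text
t: 17.27
position: [0.5274, -0.1617, 0.1163]
ee_rot: [0.999, -0.053, -0.0, -0.0]
wrist_force: [0.2, -0.7, -0.9]
width: 0.511
```

```bash
python3 go.py r 40 39 .026
```

```text
t 17.27 p [ 0.5274 -0.1617  0.1163] h0 -96.03 tilt 0.02 width 0.511 F [ 0.2 -0.7 -0.9]
 -> [ 5.278e-01 -1.623e-01  2.600e-02 -9.613e+01] spin 0.10; after spin: x 0.5 y 0.6 z 90.3 ; in present axes [ 0.5  0.6 90.3]
```

Request:
arm_command(
  deltas=[
    [0.25,0.5,0.5,10,0.1],
    [0.25,0,0,15,0],
    [0.25,0,0,15,0],
    [0.25,0,0,15,0],
    [0.25,0,0,15,0],
    [0.25,0,0,10,0],
    [0.25,0,0,6,0],
    [0.25,0,0,4,0],
    [0.25,0,0,0,0],
    [0.25,0,0,0,0],
  ],
)

```text
t: 18.1
position: [0.528, -0.1637, 0.0266]
ee_rot: [0.999, -0.054, 0.0, 0.0]
wrist_force: [-0.3, 0.6, -0.1]
width: 0.503
```

Request:
arm_command(
  deltas=[
    [0.25,0,0,4,0],
    [0.25,0,0,3,0],
    [0.25,0,0,1,0],
    [0.25,0,0,1,0],
    [0.25,0,0,0,0],
    [0.25,1,0,0,0],
    [0.25,1,0,0,0],
    [0.25,1,0,0,0],
    [0.25,1,0,0,0],
    [0.25,0,0,0,0],
  ],
)

```text
t: 18.93
position: [0.5311, -0.164, 0.0172]
ee_rot: [0.999, -0.054, -0.001, -0.0]
wrist_force: [-3.4, -1.1, 0.4]
width: 0.51
```

```bash
python3 go.py r 45 39 .0165; python3 -c "
from h import *
im,K,E=frame('side');crop(im,200,220,360,340,'pics/s9.png')"
```

```text
t 18.93 p [ 0.5311 -0.164   0.0172] h0 -96.22 tilt 0.08 width 0.510 F [-3.4 -1.1  0.4]
 -> [ 5.328e-01 -1.628e-01  1.650e-02 -9.613e+01] spin -0.09; after spin: x 1.6 y -1.3 z 0.7 ; in present axes [ 1.6 -1.3  0.7]
```

View pics/s9.png

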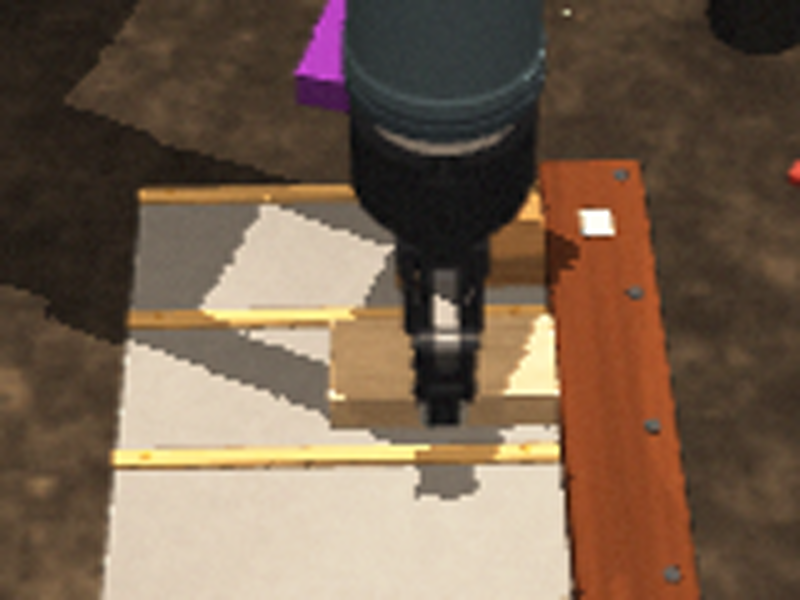

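Request:
arm_command(
  deltas=[
    [0.25,0.5,0,0.5,0],
    [0.25,0.5,0,0.5,0],
    [0.25,0.5,0,0,0],
    [0.25,0,0,0,0],
    [0.25,0,0,0,0],
    [0.65,0,0,0,0],
    [0.68,0,0,0,0],
    [0.68,0,0,0,0],
    [0.68,0,0,0,0],
    [0.68,0,0,0,0],
  ],
)

```text
t: 19.82
position: [0.5337, -0.1643, 0.0165]
ee_rot: [0.999, -0.054, 0.0, 0.0]
wrist_force: [-0.3, 0.3, -0.1]
width: 0.678
```

Request:
arm_command(
  deltas=[
    [0.68,0,0,-10,0],
    [0.68,0,0,-20,0],
    [0.7,0,0,-30,0],
    [0.7,0,0,-30,0],
    [0.7,0,0,-30,0],
    [0.7,0,0,-20,0],
    [0.7,0,0,0,-7],
    [0.7,0,0,0,-7],
    [0.7,0,0,0,-7],
    [0.7,0,0,0,-7],
  ],
)

```text
t: 20.65
position: [0.5333, -0.1642, 0.1575]
ee_rot: [0.981, 0.192, 0.001, 0.0]
wrist_force: [0.4, -0.1, -0.6]
width: 0.699
```

```bash
python3 go.py .4709 .3991 .15 -8.3; python3 -c "
from h import *
im,K,E=frame('side');crop(im,200,220,360,340,'pics/s10.png')"
```

```text
t 20.65 p [ 0.5333 -0.1642  0.1575] h0 -67.89 tilt 0.08 width 0.699 F [ 0.4 -0.1 -0.6]
 -> [ 0.4709  0.3991  0.15   -8.3   ] spin -59.59; after spin: x 548.4 y -143.1 z 7.5 ; in present axes [ 154.2 -545.4    7.1]
```

View pics/s10.png

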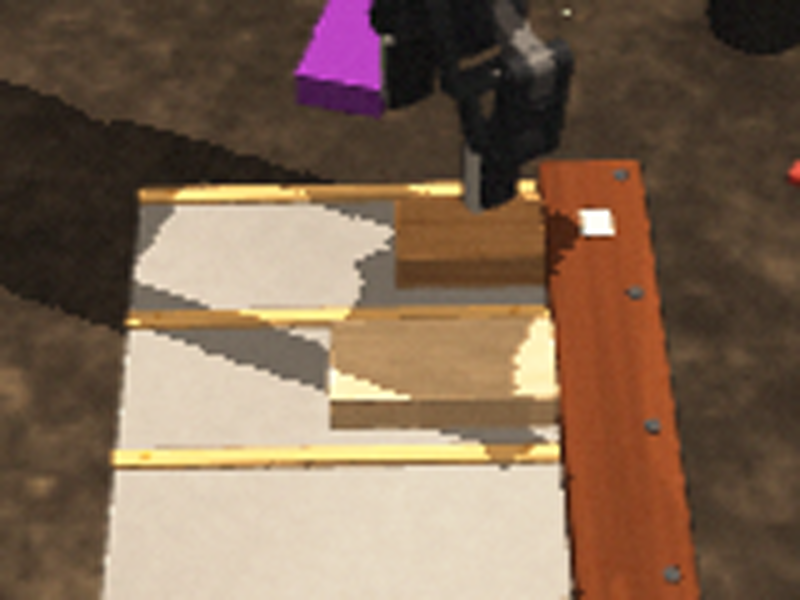

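Request:
arm_command(
  deltas=[
    [0.7,0,0,0,-7],
    [0.7,0,0,0,-7],
    [0.7,0,0,0,-7],
    [0.7,0,0,0,-7],
    [0.7,0,0,0,-7],
    [0.7,0,0,0,-7],
    [0.7,0,0,0,-7],
    [0.7,0,0,0,-7],
    [0.7,0,0,0,-3.6],
    [0.7,20,-5,0,0],
  ],
)

```text
t: 21.53
position: [0.532, -0.1464, 0.157]
ee_rot: [0.759, 0.651, -0.0, 0.001]
wrist_force: [1.0, 0.3, 0.1]
width: 0.701
```

Request:
arm_command(
  deltas=[
    [0.7,36,-9.5,0,0],
    [0.7,36,-9.5,0,0],
    [0.7,36,-9.5,0,0],
    [0.7,36,-9.5,0,0],
    [0.7,36,-9.5,0,0],
    [0.7,36,-9.5,0,0],
    [0.7,36,-9.5,0,0],
    [0.7,36,-9.5,0,0],
    [0.7,36,-9.5,0,0],
    [0.7,36,-9.5,0,0],
  ],
)

```text
t: 22.37
position: [0.4909, 0.2284, 0.1571]
ee_rot: [0.759, 0.651, 0.0, 0.0]
wrist_force: [0.7, -0.8, 0.6]
width: 0.699
```

Request:
arm_command(
  deltas=[
    [0.7,36,-9.5,0,0],
    [0.7,36,-9.5,0,0],
    [0.7,36,-9.5,0,0],
    [0.7,36,-9.5,0,0],
    [0.7,18,-4,10,0],
    [0.7,6,-1,15,0],
    [0.7,0,0,20,0],
    [0.7,0,0,20,0],
    [0.7,0,0,20,0],
    [0.7,0,0,10,0],
  ],
)

```text
t: 23.2
position: [0.4727, 0.3986, 0.0593]
ee_rot: [0.759, 0.651, -0.002, -0.0]
wrist_force: [-0.4, -0.4, -0.1]
width: 0.698
```

Request:
arm_command(
  deltas=[
    [0.7,0,0,0,0],
    [0.7,0,0,0,0],
    [0.7,0,0,0,0],
    [0.7,0,0,0,0],
    [0.7,0,0,0,0],
    [0.7,0,0,0,0],
    [0.7,0,0,0,0],
    [0.7,0,0,0,0],
    [0.7,0,0,0,0],
    [0.7,0,0,0,0],
  ],
)

```text
t: 24.03
position: [0.474, 0.3991, 0.0613]
ee_rot: [0.758, 0.652, -0.0, 0.0]
wrist_force: [0.7, 0.1, 0.3]
width: 0.702
```

```bash
python3 go.py .4709 .3991 .004 -8.3; python3 -c "
from h import *
im,K,E=frame('side');crop(im,180,90,340,210,'pics/s11.png')"
```

```text
t 24.03 p [0.474  0.3991 0.0613] h0 -8.63 tilt 0.01 width 0.702 F [0.7 0.1 0.3]
 -> [ 4.709e-01  3.991e-01  4.000e-03 -8.300e+00] spin -0.33; after spin: x -0.4 y -3.1 z 57.3 ; in present axes [-0.4 -3.1 57.3]
```

View pics/s11.png

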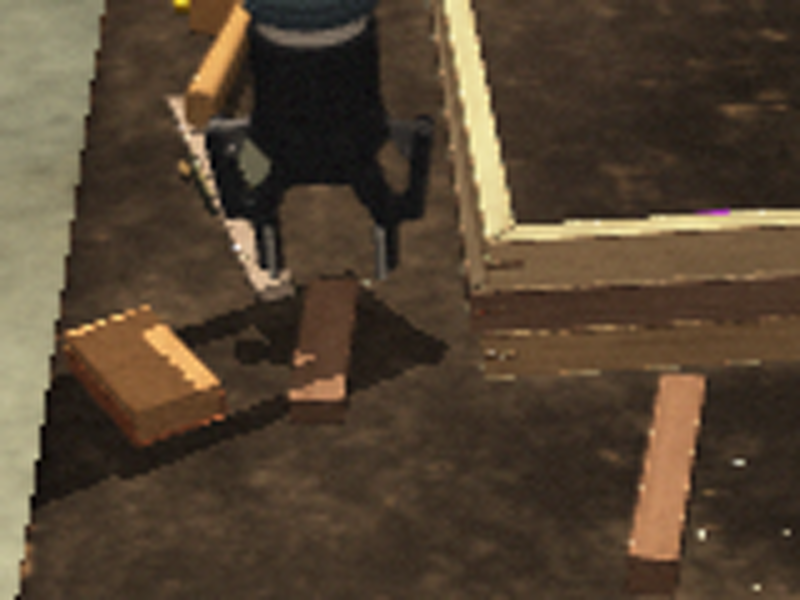

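Request:
arm_command(
  deltas=[
    [0.7,-0.4,-1.5,10,-0.3],
    [0.7,0,-1.5,15,0],
    [0.7,0,0,15,0],
    [0.7,0,0,10,0],
    [0.7,0,0,6,0],
    [0.7,0,0,0,0],
    [0.7,0,0,0,0],
    [0.3,0,0,0,0],
    [0.15,0,0,0,0],
    [0.15,0,0,0,0],
  ],
)

```text
t: 24.92
position: [0.4719, 0.3997, 0.0067]
ee_rot: [0.757, 0.654, 0.001, 0.0]
wrist_force: [0.1, 0.0, -0.6]
width: 0.383
```

Request:
arm_command(
  deltas=[
    [0.15,0,0,0,0],
    [0.15,0,0,0,0],
    [0.15,0,0,0,0],
    [0.15,0,0,0,0],
    [0.15,0,0,0,0],
    [0.15,0,0,-5,0],
    [0.15,0,0,-15,0],
    [0.15,0,0,-25,0],
    [0.15,0,0,-25,0],
    [0.15,0,0,-25,0],
  ],
)

```text
t: 25.75
position: [0.4704, 0.3988, 0.101]
ee_rot: [0.757, 0.654, -0.001, -0.0]
wrist_force: [0.0, -0.1, -0.0]
width: 0.378
```

```bash
python3 go.py r 20 -39 .13; python3 -c "
from h import *
im,K,E=frame('side');crop(im,180,90,340,210,'pics/s12.png')"
```

```text
t 25.75 p [0.4704 0.3988 0.101 ] h0 -8.34 tilt 0.09 width 0.378 F [ 0.  -0.1 -0. ]
 -> [  0.4996  -0.2377   0.13   -96.13  ] spin 87.79; after spin: x 97.0 y 629.7 z -29.0 ; in present axes [-625.5  121.1  -28.6]
```

View pics/s12.png

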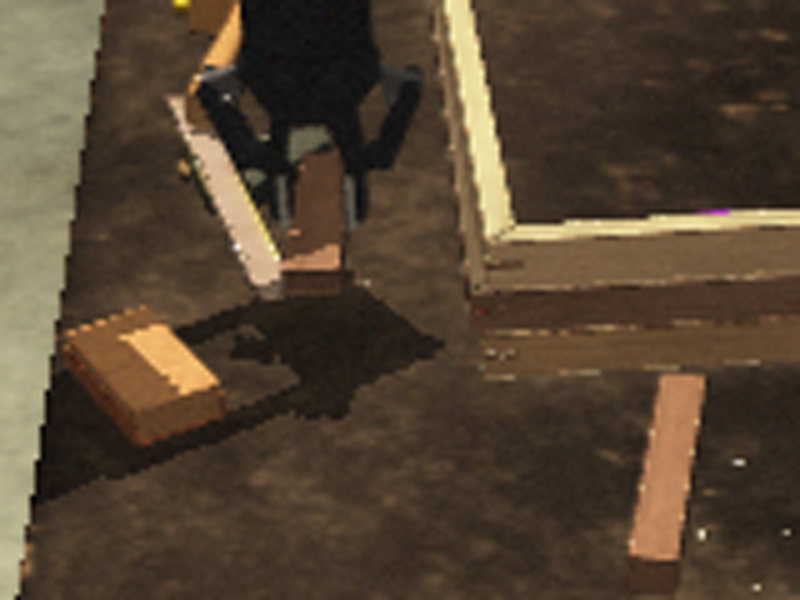

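Request:
arm_command(
  deltas=[
    [0.15,0,0,-20,0],
    [0.15,0,0,-20,7],
    [0.15,0,0,0,7],
    [0.15,0,0,0,7],
    [0.15,0,0,0,7],
    [0.15,0,0,0,7],
    [0.15,0,0,0,7],
    [0.15,0,0,0,7],
    [0.15,0,0,0,7],
    [0.15,0,0,0,7],
  ],
)

```text
t: 26.63
position: [0.4707, 0.3989, 0.1401]
ee_rot: [0.987, 0.159, -0.0, 0.0]
wrist_force: [-0.9, 0.2, -0.6]
width: 0.378
```

Request:
arm_command(
  deltas=[
    [0.15,0,0,0,7],
    [0.15,0,0,0,7],
    [0.15,0,0,0,7],
    [0.15,0,0,0,3.8],
    [0.15,0,20,0,0],
    [0.15,5,35,0,0],
    [0.15,5,35,0,0],
    [0.15,5,35,0,0],
    [0.15,5,35,0,0],
    [0.15,5,35,0,0],
  ],
)

```text
t: 27.47
position: [0.4744, 0.2011, 0.1403]
ee_rot: [0.999, -0.053, -0.0, 0.0]
wrist_force: [0.9, -0.4, -1.4]
width: 0.379
```

Request:
arm_command(
  deltas=[
    [0.15,6,35,0,0],
    [0.15,6,35,0,0],
    [0.15,6,35,0,0],
    [0.15,6,35,0,0],
    [0.15,6,35,0,0],
    [0.15,6,35,0,0],
    [0.15,6,35,0,0],
    [0.15,6,35,0,0],
    [0.15,6,35,0,0],
    [0.15,6,35,0,0],
  ],
)

```text
t: 28.3
position: [0.4968, -0.1535, 0.1404]
ee_rot: [0.999, -0.054, -0.0, -0.0]
wrist_force: [0.1, 0.2, 0.1]
width: 0.378
```

Request:
arm_command(
  deltas=[
    [0.15,6,35,0,0],
    [0.15,4,25,0,0],
    [0.15,2,15,0,0],
    [0.15,0,8,0,0],
    [0.15,0,0,0,0],
    [0.15,0,0,0,0],
    [0.15,0,0,0,0],
    [0.15,0,0,0,0],
    [0.15,0,0,0,0],
    [0.15,0,0,0,0],
  ],
)

```text
t: 29.13
position: [0.5005, -0.2347, 0.1405]
ee_rot: [0.999, -0.053, 0.0, -0.0]
wrist_force: [0.7, 0.0, 0.5]
width: 0.379
```

```bash
python3 go.py r 20 -39 .026
```

```text
t 29.13 p [ 0.5005 -0.2347  0.1405] h0 -96.06 tilt 0.01 width 0.379 F [0.7 0.  0.5]
 -> [ 4.996e-01 -2.377e-01  2.600e-02 -9.613e+01] spin 0.07; after spin: x -0.6 y 3.1 z 114.5 ; in present axes [ -0.6   3.1 114.4]
```

Request:
arm_command(
  deltas=[
    [0.15,-0.5,1,15,0],
    [0.15,0,1,20,0],
    [0.15,0,0,20,0],
    [0.15,0,0,20,0],
    [0.15,0,0,15,0],
    [0.15,0,0,10,0],
    [0.15,0,0,9,0],
    [0.15,0,0,5,0],
    [0.15,0,0,0,0],
    [0.15,0,0,0,0],
  ],
)

```text
t: 29.97
position: [0.5, -0.2378, 0.0267]
ee_rot: [0.999, -0.053, 0.0, 0.0]
wrist_force: [0.9, 0.3, 0.2]
width: 0.379
```

```bash
python3 go.py r 25 -39 .016; python3 -c "
from h import *
im,K,E=frame('side');crop(im,200,240,360,360,'pics/s13.png')"
```

```text
t 29.97 p [ 0.5    -0.2378  0.0267] h0 -96.13 tilt 0.04 width 0.379 F [0.9 0.3 0.2]
 -> [ 5.046e-01 -2.382e-01  1.600e-02 -9.613e+01] spin 0.00; after spin: x 4.6 y -0.0 z 10.7 ; in present axes [ 4.6 -0.  10.7]
```

View pics/s13.png

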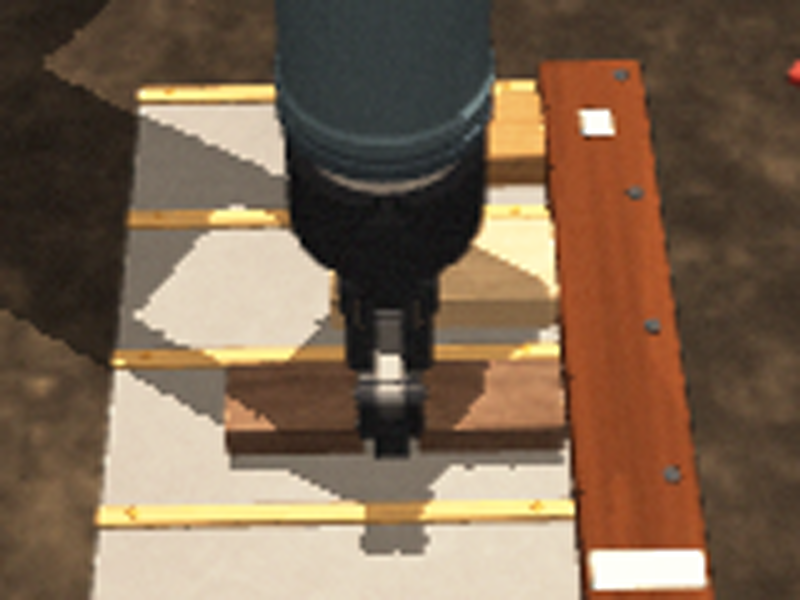

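Request:
arm_command(
  deltas=[
    [0.15,0,0,4,0],
    [0.15,0,0,3,0],
    [0.15,0,0,2,0],
    [0.15,0,0,1,0],
    [0.15,1,0,0.5,0],
    [0.15,1,0,0,0],
    [0.15,1,0,0,0],
    [0.15,1,0,0,0],
    [0.15,1,0,0,0],
    [0.15,0,0,0,0],
  ],
)

```text
t: 30.85
position: [0.5026, -0.2379, 0.0156]
ee_rot: [0.999, -0.053, -0.002, -0.0]
wrist_force: [-7.8, -0.9, 3.3]
width: 0.381
```

```bash
python3 go.py r 25 -39 .016
```

```text
t 30.85 p [ 0.5026 -0.2379  0.0156] h0 -96.10 tilt 0.25 width 0.381 F [-7.8 -0.9  3.3]
 -> [ 5.046e-01 -2.382e-01  1.600e-02 -9.613e+01] spin 0.03; after spin: x 2.0 y 0.2 z -0.4 ; in present axes [ 2.   0.2 -0.4]
```

Request:
arm_command(
  deltas=[
    [0.15,0.5,0,0,0],
    [0.15,0.5,0,0,0],
    [0.15,0.5,0,0,0],
    [0.15,0,0,0,0],
    [0.15,0,0,0,0],
    [0.5,0,0,0,0],
    [0.55,0,0,0,0],
    [0.55,0,0,0,0],
    [0.55,0,0,0,0],
    [0.55,0,0,0,0],
  ],
)

```text
t: 31.68
position: [0.5066, -0.2383, 0.016]
ee_rot: [0.999, -0.053, 0.0, 0.0]
wrist_force: [-0.1, 0.3, -0.7]
width: 0.55
```

Request:
arm_command(
  deltas=[
    [0.55,0,0,-10,0],
    [0.55,0,0,-20,0],
    [0.6,0,0,-30,0],
    [0.6,0,0,-30,0],
    [0.6,0,0,-30,0],
    [0.6,0,0,-20,0],
    [0.6,0,0,0,-7],
    [0.6,0,0,0,-7],
    [0.6,0,0,0,-7],
    [0.6,0,0,0,-7],
  ],
)

```text
t: 32.52
position: [0.5063, -0.2382, 0.157]
ee_rot: [0.981, 0.193, 0.0, 0.0]
wrist_force: [-0.0, -0.6, -0.1]
width: 0.6
```

```bash
python3 go.py .6618 .2285 .15 -16.3; python3 -c "
from h import *
im,K,E=frame('side');crop(im,200,240,360,360,'pics/s14.png')"
```

```text
t 32.52 p [ 0.5063 -0.2382  0.157 ] h0 -67.77 tilt 0.07 width 0.600 F [-0.  -0.6 -0.1]
 -> [  0.6618   0.2285   0.15   -16.3   ] spin -51.47; after spin: x 491.6 y 18.2 z 7.0 ; in present axes [ 320.5 -373.2    6.8]
```

View pics/s14.png

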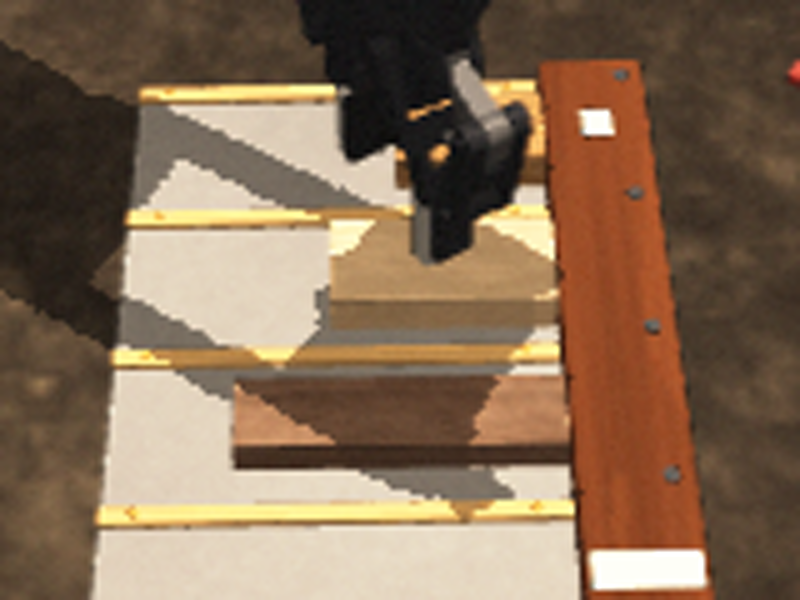

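Request:
arm_command(
  deltas=[
    [0.6,0,0,0,-7],
    [0.6,0,0,0,-7],
    [0.6,0,0,0,-7],
    [0.6,0,0,0,-7],
    [0.6,0,0,0,-7],
    [0.6,0,0,0,-7],
    [0.6,0,0,0,-7],
    [0.6,0,0,0,-2.5],
    [0.6,20,1,0,0],
    [0.6,35,1,0,0],
  ],
)

```text
t: 33.4
position: [0.5238, -0.1885, 0.1564]
ee_rot: [0.804, 0.595, -0.0, 0.001]
wrist_force: [1.2, 0.0, 0.2]
width: 0.597
```

Request:
arm_command(
  deltas=[
    [0.6,36,1.5,0,0],
    [0.6,36,1.5,0,0],
    [0.6,36,1.5,0,0],
    [0.6,36,1.5,0,0],
    [0.6,36,1.5,0,0],
    [0.6,36,1.5,0,0],
    [0.6,36,1.5,0,0],
    [0.6,36,1.5,0,0],
    [0.6,36,1.5,0,0],
    [0.6,36,1.5,0,0],
  ],
)

```text
t: 34.23
position: [0.6415, 0.1565, 0.1565]
ee_rot: [0.803, 0.596, 0.0, 0.0]
wrist_force: [0.3, -1.1, 0.1]
width: 0.6
```

Request:
arm_command(
  deltas=[
    [0.6,36,1,0,0],
    [0.6,24,0,0,0],
    [0.6,12,0,10,0],
    [0.6,5,0,15,0],
    [0.6,0,0,20,0],
    [0.6,0,0,20,0],
    [0.6,0,0,15,0],
    [0.6,0,0,10,0],
    [0.6,0,0,0,0],
    [0.6,0,0,0,0],
  ],
)

```text
t: 35.07
position: [0.6639, 0.2274, 0.0654]
ee_rot: [0.802, 0.597, -0.001, -0.0]
wrist_force: [0.7, -0.6, -0.0]
width: 0.596
```

```bash
python3 go.py .6618 .2285 .008 -16.3; python3 -c "
from h import *
im,K,E=frame('side');crop(im,240,90,400,210,'pics/s15.png')"
```

```text
t 35.07 p [0.6639 0.2274 0.0654] h0 -16.71 tilt 0.07 width 0.596 F [ 0.7 -0.6 -0. ]
 -> [ 6.618e-01  2.285e-01  8.000e-03 -1.630e+01] spin -0.41; after spin: x 0.5 y -2.3 z 57.4 ; in present axes [ 0.5 -2.3 57.4]
```

View pics/s15.png

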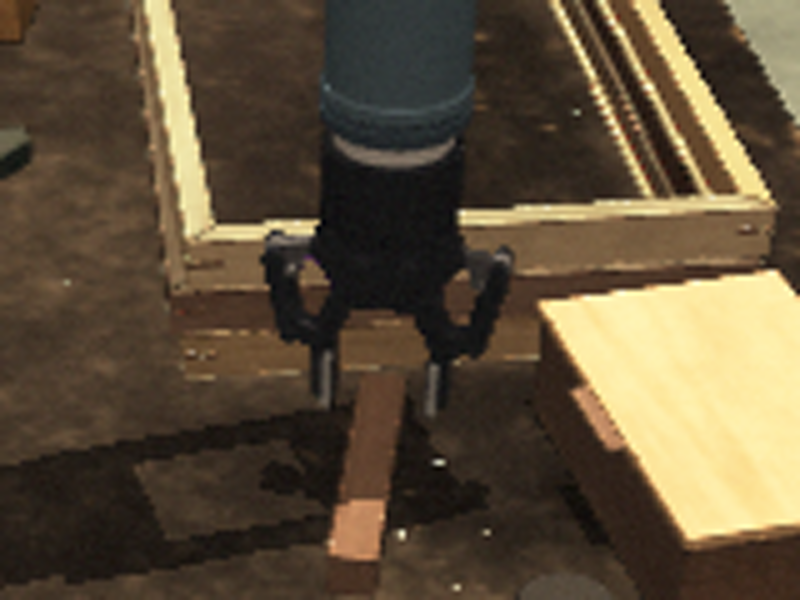

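Request:
arm_command(
  deltas=[
    [0.6,0.3,-1,10,-0.4],
    [0.6,0,-1,15,0],
    [0.6,0,0,15,0],
    [0.6,0,0,12,0],
    [0.6,0,0,5,0],
    [0.6,0,0,0,0],
    [0.6,0,0,0,0],
    [0.3,0,0,0,0],
    [0.1,0,0,0,0],
    [0.1,0,0,0,0],
  ],
)

```text
t: 35.95
position: [0.6634, 0.229, 0.0103]
ee_rot: [0.8, 0.6, 0.001, 0.001]
wrist_force: [0.8, 0.3, -0.9]
width: 0.313
```

Request:
arm_command(
  deltas=[
    [0.1,0,0,0,0],
    [0.1,0,0,0,0],
    [0.1,0,0,0,0],
    [0.1,0,0,0,0],
    [0.1,0,0,0,0],
    [0.1,0,0,-5,0],
    [0.1,0,0,-15,0],
    [0.1,0,0,-25,0],
    [0.1,0,0,-30,0],
    [0.1,0,0,-30,0],
  ],
)

```text
t: 36.78
position: [0.6613, 0.2287, 0.1138]
ee_rot: [0.8, 0.6, -0.001, -0.001]
wrist_force: [0.9, 0.8, -2.0]
width: 0.31
```

```bash
python3 go.py r 0 -117 .14; python3 -c "
from h import *
im,K,E=frame('side');crop(im,240,90,400,210,'pics/s16.png')"
```

```text
t 36.78 p [0.6613 0.2287 0.1138] h0 -16.23 tilt 0.18 width 0.310 F [ 0.9  0.8 -2. ]
 -> [  0.4714  -0.3131   0.14   -96.13  ] spin 79.90; after spin: x -130.9 y 559.0 z -26.2 ; in present axes [-573.3  -30.9  -25.4]
```

View pics/s16.png

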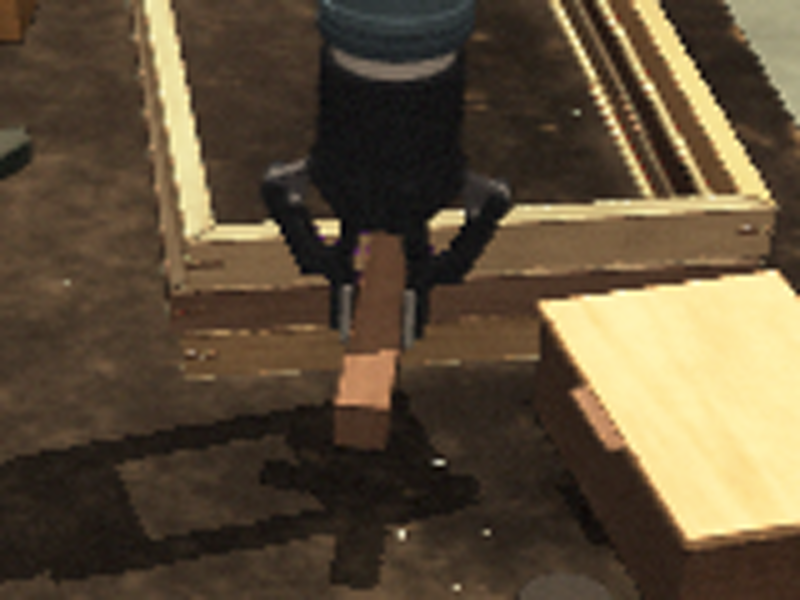

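Request:
arm_command(
  deltas=[
    [0.1,0,0,-20,0],
    [0.1,-20,0,-20,0],
    [0.1,-30,0,0,0],
    [0.1,-30,0,0,0],
    [0.1,-30,0,0,7],
    [0.1,0,0,0,7],
    [0.1,0,0,0,7],
    [0.1,0,0,0,7],
    [0.1,0,0,0,7],
    [0.1,0,0,0,7],
  ],
)

```text
t: 37.67
position: [0.6312, 0.123, 0.1534]
ee_rot: [0.963, 0.271, -0.0, -0.0]
wrist_force: [-0.3, 0.4, -1.0]
width: 0.312
```

Request:
arm_command(
  deltas=[
    [0.1,0,0,0,7],
    [0.1,0,0,0,7],
    [0.1,0,0,0,7],
    [0.1,0,0,0,7],
    [0.1,0,0,0,7],
    [0.1,0,0,0,2.9],
    [0.1,0,0,0,0],
    [0.1,0,0,0,0],
    [0.1,0,0,0,0],
    [0.1,0,0,0,0],
  ],
)

```text
t: 38.5
position: [0.6315, 0.1232, 0.1537]
ee_rot: [0.999, -0.053, -0.0, 0.0]
wrist_force: [-0.4, 0.1, -1.1]
width: 0.31
```

```bash
python3 go.py r 0 -117 .15
```

```text
t 38.50 p [0.6315 0.1232 0.1537] h0 -96.06 tilt 0.02 width 0.310 F [-0.4  0.1 -1.1]
 -> [  0.4714  -0.3131   0.15   -96.13  ] spin 0.07; after spin: x -112.6 y 451.0 z 3.7 ; in present axes [-113.1  450.8    3.7]
```

Request:
arm_command(
  deltas=[
    [0.1,-5,20,0,0],
    [0.1,-9,35,0,0],
    [0.1,-9,35,0,0],
    [0.1,-9,35,0,0],
    [0.1,-9,35,0,0],
    [0.1,-9,35,0,0],
    [0.1,-9,35,0,0],
    [0.1,-9,35,0,0],
    [0.1,-9,35,0,0],
    [0.1,-9,35,0,0],
  ],
)

```text
t: 39.33
position: [0.5095, -0.2022, 0.1541]
ee_rot: [0.999, -0.053, 0.0, 0.0]
wrist_force: [0.2, -0.2, -1.1]
width: 0.31
```

Request:
arm_command(
  deltas=[
    [0.1,-9,35,0,0],
    [0.1,-9,35,0,0],
    [0.1,-6,28,0,0],
    [0.1,-3,14,0,0],
    [0.1,0,4,0,0],
    [0.1,0,0,0,0],
    [0.1,0,0,0,0],
    [0.1,0,0,0,0],
    [0.1,0,0,0,0],
    [0.1,0,0,0,0],
  ],
)

```text
t: 40.17
position: [0.4716, -0.3118, 0.1539]
ee_rot: [0.999, -0.053, 0.0, -0.0]
wrist_force: [-0.1, -0.4, -1.2]
width: 0.313
```

```bash
python3 go.py r 0 -117 .03
```

```text
t 40.17 p [ 0.4716 -0.3118  0.1539] h0 -96.02 tilt 0.01 width 0.313 F [-0.1 -0.4 -1.2]
 -> [ 4.714e-01 -3.131e-01  3.000e-02 -9.613e+01] spin 0.11; after spin: x -0.1 y 1.3 z 123.9 ; in present axes [-1.000e-01  1.400e+00  1.239e+02]
```

Request:
arm_command(
  deltas=[
    [0.1,0,1,15,0.1],
    [0.1,0,0,20,0],
    [0.1,0,0,20,0],
    [0.1,0,0,20,0],
    [0.1,0,0,20,0],
    [0.1,0,0,15,0],
    [0.1,0,0,9,0],
    [0.1,0,0,5,0],
    [0.1,0,0,0,0],
    [0.1,0,0,0,0],
  ],
)

```text
t: 41.0
position: [0.4714, -0.3142, 0.0303]
ee_rot: [0.999, -0.054, 0.0, 0.0]
wrist_force: [-0.3, -0.3, -0.3]
width: 0.313
```

```bash
python3 go.py r 5 -117 .018; python3 -c "
from h import *
im,K,E=frame('side');crop(im,200,270,360,390,'pics/s17.png')"
```

```text
t 41.00 p [ 0.4714 -0.3142  0.0303] h0 -96.21 tilt 0.05 width 0.313 F [-0.3 -0.3 -0.3]
 -> [ 4.764e-01 -3.137e-01  1.800e-02 -9.613e+01] spin -0.08; after spin: x 4.9 y -1.1 z 12.3 ; in present axes [ 4.8 -1.1 12.3]
```

View pics/s17.png

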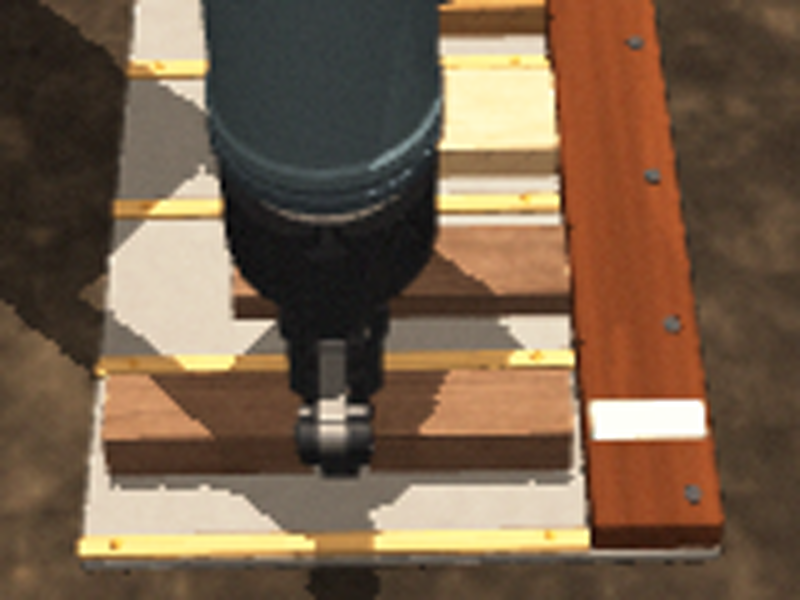

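Request:
arm_command(
  deltas=[
    [0.1,0,-0.5,4,0],
    [0.1,0,0,4,0],
    [0.1,0,0,2,0],
    [0.1,0,0,1,0],
    [0.1,1,0,1,0],
    [0.1,1,0,0,0],
    [0.1,1,0,0,0],
    [0.1,1,0,0,0],
    [0.1,1,0,0,0],
    [0.1,0,0,0,0],
  ],
)

```text
t: 41.88
position: [0.475, -0.3144, 0.0192]
ee_rot: [0.999, -0.054, -0.001, 0.0]
wrist_force: [-6.4, 0.9, 11.8]
width: 0.312
```

```bash
python3 go.py r 5 -117 .018; python3 -c "
from h import *
im,K,E=frame('side');crop(im,200,270,360,390,'pics/s18.png')"
```

```text
t 41.88 p [ 0.475  -0.3144  0.0192] h0 -96.21 tilt 0.09 width 0.312 F [-6.4  0.9 11.8]
 -> [ 4.764e-01 -3.137e-01  1.800e-02 -9.613e+01] spin -0.08; after spin: x 1.3 y -0.9 z 1.2 ; in present axes [ 1.3 -0.9  1.2]
```

View pics/s18.png

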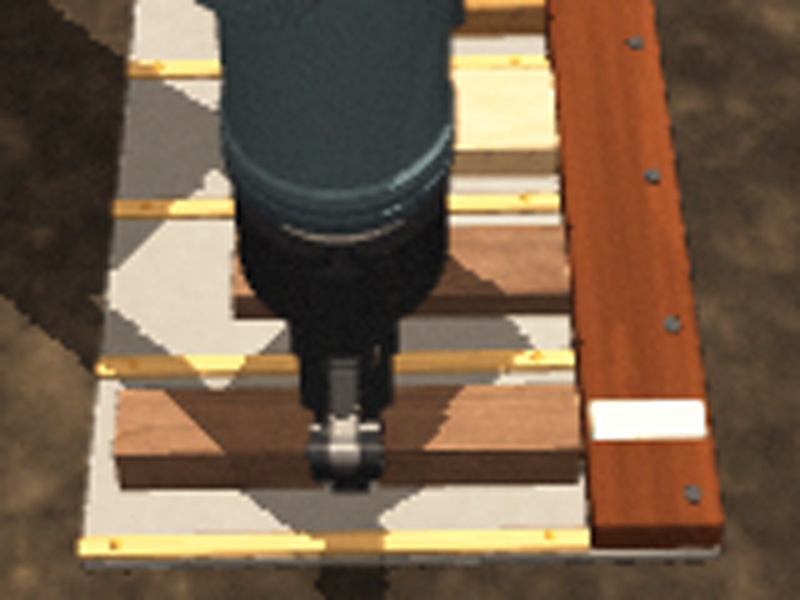

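Request:
arm_command(
  deltas=[
    [0.1,0.5,0,-0.5,0],
    [0.1,0.5,0,0,0],
    [0.1,0.5,0,0,0],
    [0.1,0.5,0,0,0],
    [0.1,0.5,0,0,0],
    [0.1,0,0,0,0],
    [0.1,0,0,0,0],
    [0.1,0,0,0,0],
    [0.1,0,0,0,0],
    [0.1,0,0,0,0],
  ],
)

```text
t: 42.77
position: [0.4768, -0.3145, 0.0192]
ee_rot: [0.999, -0.054, -0.001, 0.0]
wrist_force: [-9.0, -0.2, 10.5]
width: 0.312
```

Request:
arm_command(
  deltas=[
    [0.4,0,0,0,0],
    [0.5,0,0,0,0],
    [0.5,0,0,0,0],
    [0.5,0,0,0,0],
    [0.5,0,0,-5,0],
    [0.5,0,0,-15,0],
    [0.5,0,0,-25,0],
    [0.5,0,0,-30,0],
    [0.5,0,0,-30,0],
    [0.5,0,0,-30,0],
  ],
)

```text
t: 43.6
position: [0.4784, -0.3141, 0.1548]
ee_rot: [0.999, -0.054, -0.0, -0.0]
wrist_force: [-0.0, -1.2, -0.4]
width: 0.501
```

Request:
arm_command(
  deltas=[
    [0.5,-10,-25,-20,0],
    [0.5,-10,-35,-10,0],
    [0.5,-10,-35,0,0],
    [0.5,-10,-35,0,0],
    [0.5,-10,-35,0,0],
    [0.5,-10,-35,0,0],
    [0.5,-10,-35,0,0],
    [0.5,-10,-35,0,0],
    [0.5,-10,-35,0,0],
    [0.5,-10,-35,0,0],
  ],
)

```text
t: 44.43
position: [0.4154, 0.0361, 0.1838]
ee_rot: [0.999, -0.055, 0.0, -0.0]
wrist_force: [0.9, 0.1, 0.0]
width: 0.499
```

Request:
arm_command(
  deltas=[
    [0.5,-3,-35,0,0],
    [0.5,-3,-35,0,0],
    [0.5,0,-35,0,0],
    [0.5,0,-35,0,0],
    [0.5,0,-35,0,0],
    [0.5,0,-25,0,0],
    [0.5,0,-10,0,0],
    [0.5,0,0,0,0],
    [0.5,0,0,0,0],
    [0.5,0,0,0,0],
  ],
)

```text
t: 45.27
position: [0.4326, 0.2427, 0.1833]
ee_rot: [0.999, -0.055, -0.0, 0.0]
wrist_force: [0.1, -0.4, -0.3]
width: 0.502
```

```bash
python3 -c "
from h import *
im,K,E=frame('side');print(crop(im,180,240,360,390,'pics/s19.png'))
im,K,E=frame('top');print(crop(im,160,130,440,290,'pics/t19.png'))
print(manip.observe()['t'],manip.observe()['wrist_force'])"
```

```text
4.0
2.857142857142857
45.3667 [-0.33372375  0.5818213  -0.4860804 ]
```

View pics/s19.png

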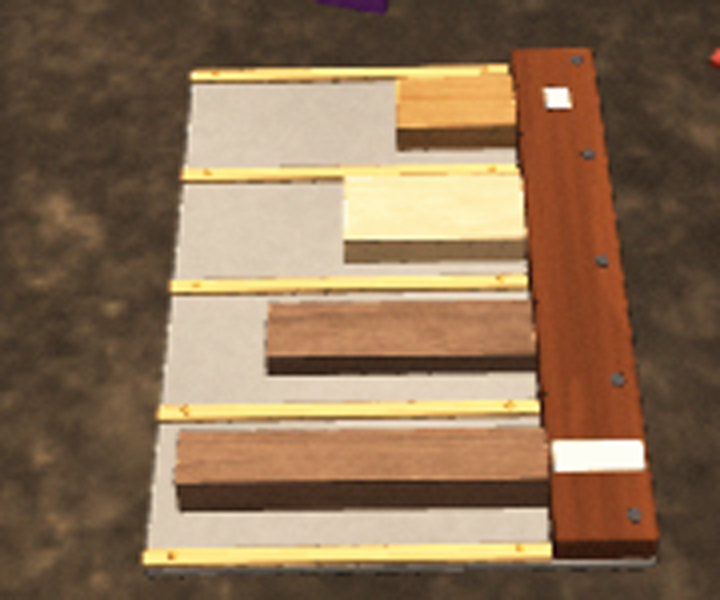

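View pics/t19.png

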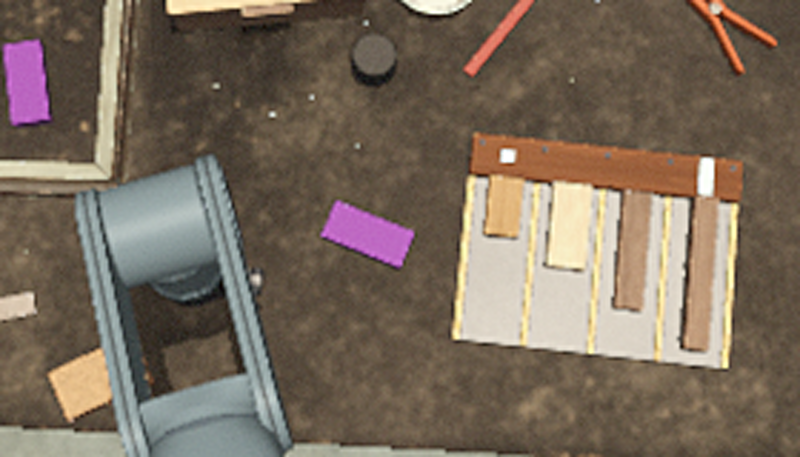

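```bash
python3 -c "
from bench import manip
print(manip.close_job())"
```

```text
the job is handed in; nothing more can be done
None
```

All four off-cuts are in the rack, one to a bay, and I handed the job in at about 45 s of the 93 s allowed. From the short white strip to the long one they run 70, 100, 140 and 180 mm. I lowered each piece to the bay floor, pushed it gently against the fence, let go and moved the arm clear.

**Last pictures, side and top:**
- Each piece lies flat and straight between its battens.
- I saw no gap at the fence beyond about 2 mm, judged by eye.
- The dark tin and the purple look-alike beside the rack are where they were.
- The sanding block's visible corners have not moved, but the arm hid part of it in the last top view.

**Forces:** the largest reading at the end of any move was about 12 N.

**Least certain point:** I pushed the 180 mm piece with about 10 N of downward load, so its 9 N push reading may be partly floor friction. The last picture shows it up to the fence. No check failed or disagreed with another.

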